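# Function test of the bench polisher's latching stop button

## Task

Test the stop button of the bench polisher: press the mushroom-headed button on its control box down until it latches, and take the fingers right off it for a moment so that it stays down by itself. Then, with the fingertips, push one of the head's two ears sideways to twist the head clockwise (seen from above) until the latch lets go and the button springs back up and round to where it was. Only touch and push: do not take the head or its ears between the fingers, do not turn the dial on the neighbouring box, and leave the loose things around where they stand.

Things in the scene. Friction and masses are not known exactly. Their poses are not given: they have to be found in the camera images.
- stop_box: Fixed grey control box, 140 x 140 x 75 mm high, with a black plate on top that carries the mushroom stop button in its middle. Origin at the centre of its underside, z up; the ears of the untwisted button lie along the box's y axis.
- stop_top (a point): Middle of the top of the stop button's black mushroom head, on the button's axis, 124 mm above the table when out; moves and turns with the head, z up. Domed round head 50 mm across, 24 mm high (flat top 26 mm across), with two ears sticking out on opposite sides along this point's y axis. Beneath it only a 26 mm stem and a collar 42 mm wide, 10 mm high on the box's top.
- ear_a (a point): Top of one ear, mid-thickness, 38 mm from the axis on the +y side of stop_top. Ear: straight bar 10 mm thick, 14 mm high, out to 48 mm from the axis; its top is 10 mm below stop_top, its underside level with the head's, 25 mm above the box's top when out (13 mm at the inner stop). A clockwise twist moves it towards +x of stop_top.
- ear_b (a point): The same point on the opposite ear (-y side). A clockwise twist moves this ear towards the -x axis of stop_top.
- stop_press (a joint): How far the stop button is pressed in, m: 0 out, 0.012 against the inner stop. A spring pushes it out (2 N, rising to 4 N). Past about 0.010 it is latched (pressing slowly takes 2 to 4 N; against the stop the force climbs); let go, it then rests at about 0.009.
- stop_twist (a joint): Twist of the mushroom head, rad: 0 at rest, grows clockwise seen from above, end stop at 1.0. A light spring turns it back to 0 (2 to 3 N pushed at the end of an ear overcomes it). With the button latched down, the latch lets go at about 0.55 to 0.6 and the button springs up.
- dial_box: The neighbouring fixed control box of the same size and looks, 140 x 140 x 75 mm, with a speed dial on top. Origin at the centre of its underside. Bystander; the two boxes swap places from run to run.
- dial (a joint): Setting of the speed dial, rad, 0 to 4.7, any at the start. To be left as it is. Black bar knob 44 mm across on the dial box's middle, its top 119 mm above the table.
- dial_tip (a point): Top of the end of the dial's bar, 20 mm from the dial's axis, 119 mm above the table; turns with the dial.
- jar_mid (a point): Centre of a small closed jar, 42 mm across, 52 mm high, loose, upright on the table. Bystander.
- tool_mid (a point): A hand-held rotary tool lying on the table, loose, 170 mm long (along its x axis), 42 mm across; the point is on its axis, 21 mm above the table. Bystander.
- offcut_mid (a point): Centre of a loose wood offcut, 45 x 110 x 20 mm high (x, y, z), flat on the table. Bystander.
There are look-alikes about, which are no part of the job. Leave any blue look-alike of the stop_box alone.

How it is judged:
By the outcome, as a careful person would: the job done as asked, in the order asked, and still so for the second after the job is handed in, with the robot touching nothing.
It also fails if it takes over 40 s, if anything falls off the work surface, if the arm or the gripper's body presses on something with over 40 N, if the wrist force passes 120 N, or if a joint passes its speed limit or range.

## Robot

A 6-joint arm with a two-finger parallel gripper is mounted at the origin on the work surface. World frame = base frame: x ahead of the robot, y to its left, z up, the work surface at z = 0. Lengths are in m, angles in degrees, forces in N, time in s.
With the tool pointing down it reaches from about 0.3 to 0.75 m from the base axis. Payload 8.5 kg.
Tool frame: the origin (TCP) lies on the centre line of the jaws, within the pads' length; the fingertips stand env.tcp_to_tips ahead of it and the grasp point (between the pads) lies 8 mm behind it (env.tcp_to_tips is the distance from the TCP to the fingertips, in m); z points along the fingers, y is the direction in which the jaws open and shut (so a half turn about z gives the same grasp; the last joint's range is limited). The gripper opens to 85 mm and grips with 20 to 120 N. Pads are 22 mm wide; open, the fingers measure 114 mm over their backs; the gripper's body (76 mm by 85 mm) begins 54 mm behind the grasp point. The pads swing forward as they close: fully open they stand 13 mm farther back than shut.
Start: joints at [51.263, 21.807, 74.336, -0, 83.858, -12.336], TCP at [0.245, 0.493, 0.242] pointing down, gripper open.
Joint ranges: [-178.18, 178.18], [-50.72, 133.34], [12.68, 142.11], [-81.47, 261.47], [9.98, 163.14], [-165.26, 165.26]. Speed limits (degrees/s): [136.94, 136.94, 180, 180, 180, 180].

## Interface

Orientations are given as a 3x3 rotation matrix whose columns are the frame's x, y, z axes.
In Python, from rig import env gives the robot as it stands. The module is installed in compiled form; this text tells all that it offers.
- The arm moves only by the tool carry_out, never from a script. Its argument "rows" is a list of rows, each an object of numbers: "tx", "ty", "tz": the shift along the tool's x, y, z in cm; "yaw": the turn about the tool's z in rad. In form: [{"tx": .., "ty": .., "tz": .., "yaw": ..}, ...]. A call has 1 to 12 rows; each row shifts and turns the pose as measured when the row begins, along the tool's axes as they then stand; what a row does not reach is not made up. A row lasts 1/10 s, in which the tool goes at most 50 mm and 8.59 degrees, less where a joint would pass 70% of its speed; a pose out of reach is approached as far as the arm can. A call is refused whole if a number of a shift passes 5 or a number of a turn 0.15, either way. A call with a gripper value outside its range is refused whole. "jaw" is the closure, from -1 (fully open) to 1 (shut), set as the call begins (left out, the last holds). The fingers move at their own pace and stop on an object; "squeeze" is the grip in N (left out, the last holds). Time passes only in rows, so rows that do not move let the fingers close. It gives the time, the measured TCP pose, the force and the opening at its end, in the units of the state.
- env.observe(): the state, without advancing time (a new reading comes with each control period).
- env.get_image(name): name is "scene" or "top" or "wrist"; returns the picture (400x640x3 uint8, red, green, blue); there is no depth.
- env.camera_params(name): a dict with "vertical_fov" (degrees; the focal length in pixels is half the picture's height over the tangent of half this angle, whatever the lens; pixels are square), "cx", "cy" (the principal point, pixels), "view" (4x4, takes a point from world to camera coordinates). Camera axes: x right, y up, looking along -z (the intrinsics and any distortion apply to the point x, -y, -z); pixel columns grow to the right and rows downward; lengths in m; the calibration is good to about 2 mm. The wrist camera is an equidistant fisheye: a pixel r from the principal point sees the ray r / f radians off the axis. A picture is of the moment at which its call begins: read the wrist's pose just before it. camera_params takes no time and is no camera call; for the wrist camera it gives the pose at the moment of the call.
- env.close_job(): hands the job in, once; it reports no verdict.
The state is a dict: "time_s": time; "q": joint angles; "qvel": joint speeds; "joint_efforts": joint torques, N m; "position": TCP position; "tool_rot": TCP orientation; "ft_force": force on the tool from outside, world axes, zero at the start; "wrist_torque": the same for the moment, N m; "grip_width": finger opening in m.
Only numpy, scipy, OpenCV 4.12 (cv2) and the standard library are available. Lean on these libraries where they do the work, as an engineer would, in place of code of your own. Each camera call takes 0.05 s, during which the arm holds its last target. There are 200 camera calls.

## Working session

There is one attempt and no reset: what is moved stays moved. The work goes in short steps, Python scripts to look and compute and a tool call to move; the robot and the scene stay as the last step left them, time stands still between calls to the robot, and variables do not carry over. Pictures are saved under pics/ and viewed, about 8 in all and at most 12, crops included, and the job is handed in when it is done.

Besides the shell and the picture viewer there is one more tool, called after "Emit:" as name(argument=value, ...) on one line, values as JSON. carry_out: Moves the arm, as the interface text tells. Its arguments: {"type":"object","properties":{"rows":{"type":"array","items":{"type":"object","properties":{"tx":{"type":"number"},"ty":{"type":"number"},"tz":{"type":"number"},"yaw":{"type":"number"}}}},"jaw":{"type":"number"},"squeeze":{"type":"number"}},"required":["rows"]}

```bash
mkdir -p pics; python3 - <<'E'
from rig import env
import cv2,numpy as np
o=env.observe();print(o['time_s'],o['position'],np.round(o['tool_rot'],3),env.tcp_to_tips,o['ft_force'],o['grip_width'])
for n in ("scene","top"):
    im=env.get_image(n);cv2.imwrite(f'pics/{n}0.png',im[:,:,::-1])
    p=env.camera_params(n);print(n,p['vertical_fov'],p['cx'],p['cy'],np.round(p['view'],4).tolist(), [k for k in p])
E
```

```text
0.0 [0.24437845 0.49240786 0.24169755] [[-0.896  0.445 -0.001]
 [ 0.445  0.896 -0.001]
 [ 0.    -0.001 -1.   ]] 0.011 [-0.17084945 -0.44759671  1.53620067] 0.08530092858013807
scene 46.5810649374589 317.5704513182418 201.54135153449585 [[-0.2521, 0.9675, -0.0181, 0.1682], [-0.5211, -0.12, 0.845, 0.1844], [0.8154, 0.2225, 0.5344, -1.6051], [0.0, 0.0, 0.0, 1.0]] ['vertical_fov', 'cx', 'cy', 'view']
top 52.096841463104525 319.55478758054664 199.97257597482766 [[0.0207, -0.9995, 0.023, -0.0414], [0.9887, 0.0239, 0.1481, -0.536], [-0.1485, 0.0197, 0.9887, -1.0092], [0.0, 0.0, 0.0, 1.0]] ['vertical_fov', 'cx', 'cy', 'view']
```

View pics/scene0.png

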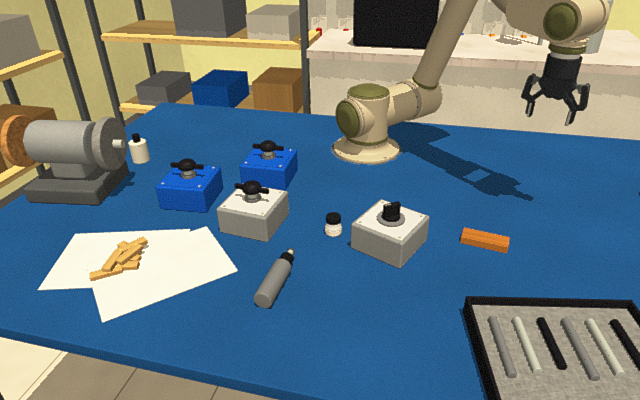

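View pics/top0.png

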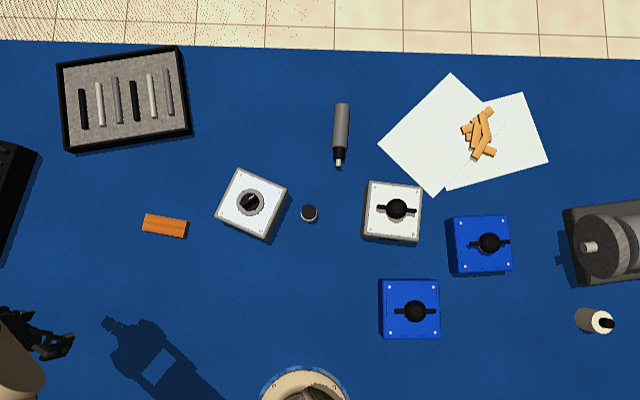

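The grey stop box has the mushroom head with ears at top-view pixel (397,209), scene (252,188). Two look-alikes are blue, at top (490,243) and (415,311). The grey box at (250,203) carries the dial bar. So the grey mushroom box at (397,209) is the one meant, and I'll confirm it in a crop.

```bash
cat > h.py <<'E'
import numpy as np,cv2
from rig import env
def ray(n,u,v,z,p=None):
    p=p or env.camera_params(n);f=200/np.tan(np.radians(p['vertical_fov']/2))
    V=np.array(p['view']);R=V[:3,:3];c=-R.T@V[:3,3]
    a,b=(u-p['cx']),(v-p['cy'])
    if n=='wrist':
        r=np.hypot(a,b);t=r/f;s=np.sin(t)/max(r,1e-9);d=np.array([a*s,-b*s,-np.cos(t)])
    else: d=np.array([a/f,-b/f,-1])
    d=R.T@d
    return c+d*(z-c[2])/d[2]
def pix(n,P,p=None):
    p=p or env.camera_params(n);f=200/np.tan(np.radians(p['vertical_fov']/2))
    V=np.array(p['view']);x,y,z=V[:3,:3]@P+V[:3,3]
    if n=='wrist':
        r=np.hypot(x,y);k=f*np.arctan2(r,-z)/max(r,1e-9)
    else:k=f/-z
    return p['cx']+k*x,p['cy']-k*y
E
python3 - <<'E'
from h import *
im=cv2.imread('pics/top0.png');c=im[170:255,350:440]
cv2.imwrite('pics/crop.png',cv2.resize(c,None,fx=6,fy=6,interpolation=cv2.INTER_NEAREST))
m=(c.max(2)<60).astype(np.uint8);n,l,s,ce=cv2.connectedComponentsWithStats(m)
for i in range(1,n):
    if s[i,4]>20: print(s[i],ce[i]+[350,170])
for w in [(397,209,.116)]: print(ray('top',*w))
E
```

```text
[ 10  14  55  59 251] [374.187251   223.01195219]
[ 27  29  40  20 396] [396.05808081 208.54545455]
[ 0.50818738 -0.21273151  0.116     ]
```

View pics/crop.png

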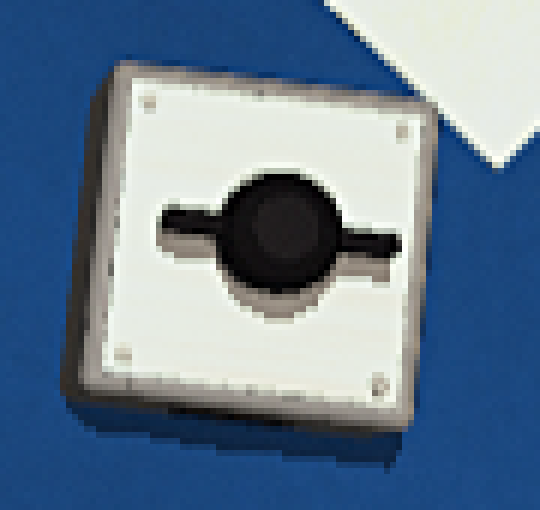

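The crop shows the grey box with the mushroom head at top (396.7,208.7) and ear tips at (377,206.2) and (417,210.7). There is no dial bar on it and it isn't blue, so this is the one meant.

```bash
python3 - <<'E'
from h import *
f=lambda x,y:(350+x/6,170+y/6)
h=ray('top',*f(280,232),.117);a=ray('top',*f(162,217),.110);b=ray('top',*f(402,244),.110)
print('head',h,'ears',a,b,np.linalg.norm(a-b),(a+b)/2,'ydir deg',np.degrees(np.arctan2(*(a-b)[[1,0]])))
t=[ray('top',*f(*q),.075) for q in [(120,62),(437,98),(412,428),(80,395)]]
print('box',np.mean(t,0),[np.linalg.norm(t[i]-t[i-1]).round(4) for i in range(4)])
s=ray('scene',252,186,.122);print('scene',s)
for n,u,v,z in [('dial',249,201,.119),('jar',309,213,.05),('tool',341,130,.03),('toolend',338,166,.02),('off',165,226,.02)]:print(n,ray('top',u,v,z))
o=env.observe();R=np.array(o['tool_rot']);print(R.T@(np.r_[h[:2],.25]-o['position'])*100, o['position'])
E
```

```text
head [ 0.50883568 -0.2117291   0.117     ] ears [ 0.51468691 -0.16593732  0.11      ] [ 0.50609093 -0.26212164  0.11      ] 0.0965676690515447 [ 0.51038892 -0.21402948  0.11      ] ydir deg 84.8930547461341
box [ 0.50922758 -0.21329629  0.075     ] [np.float64(0.1401), np.float64(0.1334), np.float64(0.1382), np.float64(0.1367)]
scene [ 0.52437363 -0.20376162  0.122     ]
dial [0.51853847 0.13862578 0.119     ]
jar [ 0.50144379 -0.003237    0.05      ]
tool [ 0.72806864 -0.08281552  0.03      ]
toolend [ 0.63211445 -0.07683968  0.02      ]
off [0.46272117 0.36571343 0.02      ]
[-54.99708386 -51.31456388  -0.77236666] [0.24441207 0.49244312 0.24177439]
```

Emit:
carry_out(rows=[{"tx":-3.5,"ty":-3.3},{"tx":-3.5,"ty":-3.3},{"tx":-3.5,"ty":-3.3},{"tx":-3.5,"ty":-3.3},{"tx":-3.5,"ty":-3.3},{"tx":-3.5,"ty":-3.3},{"tx":-3.5,"ty":-3.3},{"tx":-3.5,"ty":-3.3},{"tx":-3.5,"ty":-3.3},{"tx":-3.5,"ty":-3.3},{"tx":-3.5,"ty":-3.3},{"tx":-3.5,"ty":-3.3}], jaw=1, squeeze=20)

```text
validation failed for argument at $.ro...
```

```bash
cat >> h.py <<'E'
C=np.array([.510,-.213]); EAR=np.radians(84.9)
def st(goal=None):
    o=env.observe();R=np.array(o['tool_rot']);p=np.array(o['position'])
    print('t',o['time_s'],'p',p.round(4),'F',np.round(o['ft_force'],2),'w',round(o['grip_width'],4),'ydeg',np.degrees(np.arctan2(R[1,1],R[0,1])).round(2),'tilt',R[:2,2].round(4),'q',np.round(o['q'],1))
    if goal is not None: print('shift cm',(R.T@(np.array(goal)-p)*100).round(2))
E
python3 -c "
from h import *
st((.51,-.213,.2))"
```

```text
t 0.1 p [0.2444 0.4924 0.2418] F [ 0.94  0.44 -0.26] w 0.0854 ydeg 63.6 tilt [-0.0008 -0.001 ] q [ 51.3  21.8  74.4  -0.   83.9 -12.3]
shift cm [-55.16 -51.37   4.23]
```

Every row needs all four fields, it seems.

Emit:
carry_out(rows=[{"tx":-3.5,"ty":-3.3,"tz":0,"yaw":0},{"tx":-3.5,"ty":-3.3,"tz":0,"yaw":0},{"tx":-3.5,"ty":-3.3,"tz":0,"yaw":0},{"tx":-3.5,"ty":-3.3,"tz":0,"yaw":0},{"tx":-3.5,"ty":-3.3,"tz":0,"yaw":0},{"tx":-3.5,"ty":-3.3,"tz":0,"yaw":0},{"tx":-3.5,"ty":-3.3,"tz":0,"yaw":0},{"tx":-3.5,"ty":-3.3,"tz":0,"yaw":0},{"tx":-3.5,"ty":-3.3,"tz":0,"yaw":0},{"tx":-3.5,"ty":-3.3,"tz":0,"yaw":0},{"tx":-3.5,"ty":-3.3,"tz":0,"yaw":0},{"tx":-3.5,"ty":-3.3,"tz":0,"yaw":0}], jaw=1, squeeze=20)

```text
time_s: 1.3
position: [0.4485, -0.0649, 0.2393]
tool_rot: [[-0.9, 0.436, -0.004], [0.436, 0.9, -0.002], [0.003, -0.003, -1.0]]
ft_force: [0.7, 0.3, 0.4]
grip_width: -0.0003
```

```bash
python3 -c "
from h import *
st((.51,-.213,.2))"
```

```text
t 1.3 p [ 0.4485 -0.0649  0.2393] F [0.68 0.34 0.38] w -0.0003 ydeg 64.15 tilt [-0.004  -0.0017] q [-23.2  12.3  88.9  -0.2  79.  -87.3]
shift cm [-12.   -10.63   3.94]
```

Emit:
carry_out(rows=[{"tx":-3,"ty":-2.6,"tz":0.5,"yaw":0},{"tx":-3,"ty":-2.6,"tz":0.5,"yaw":0},{"tx":-3,"ty":-2.6,"tz":0.5,"yaw":0},{"tx":-2,"ty":-2,"tz":0.5,"yaw":0},{"tx":0,"ty":0,"tz":0,"yaw":-0.12},{"tx":0,"ty":0,"tz":0,"yaw":-0.12},{"tx":0,"ty":0,"tz":0,"yaw":-0.12},{"tx":0,"ty":0,"tz":0,"yaw":0},{"tx":0,"ty":0,"tz":0,"yaw":0}])

```text
time_s: 2.2
position: [0.5058, -0.2145, 0.2139]
tool_rot: [[-0.996, 0.091, -0.01], [0.091, 0.996, 0.002], [0.01, 0.001, -1.0]]
ft_force: [0.4, -0.7, 0.4]
grip_width: 0.0001
```

```bash
python3 - <<'E'
from h import *
st((.51,-.213,.18))
p=env.camera_params('wrist');im=env.get_image('wrist')[:,:,::-1].copy();cv2.imwrite('pics/w1.png',im)
print(p['vertical_fov'],p['cx'],p['cy'])
e=np.array([np.cos(EAR),np.sin(EAR)])
for P in [(*C,.124),(*(C+.048*e),.114),(*(C-.048*e),.114)]:print(np.round(pix('wrist',np.array(P),p)))
np.save('w1.npy',p)
E
```

```text
t 2.2 p [ 0.5058 -0.2145  0.2139] F [ 0.44 -0.7   0.43] w 0.0001 ydeg 84.79 tilt [-0.0097  0.002 ] q [ -35.2   23.2   76.9   -0.2   80.4 -120. ]
shift cm [-0.44  0.18  3.39]
65.70646984690485 319.7333011525642 197.9959125667224
[323. 213.]
[383. 209.]
[262. 209.]
```

View pics/w1.png

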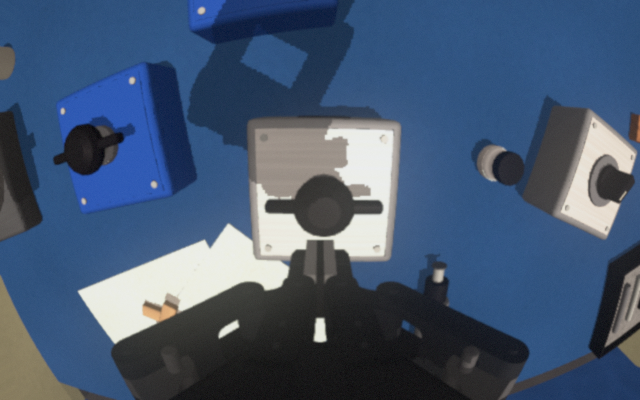

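The wrist view shows the head at (323,210) and the ears at (265,207) and (383,207), within about 1 mm of prediction. The shut fingertips are at (320,245). I'll go over the head now.

Emit:
carry_out(rows=[{"tx":-0.4,"ty":0.2,"tz":2,"yaw":0},{"tx":0,"ty":0,"tz":2,"yaw":0},{"tx":0,"ty":0,"tz":2,"yaw":0},{"tx":0,"ty":0,"tz":0.7,"yaw":0},{"tx":0,"ty":0,"tz":0,"yaw":0},{"tx":0,"ty":0,"tz":0,"yaw":0}])

```text
time_s: 2.85
position: [0.5102, -0.2123, 0.1466]
tool_rot: [[-0.995, 0.101, -0.007], [0.101, 0.995, 0.0], [0.007, -0.001, -1.0]]
ft_force: [-0.1, -0.9, -0.3]
grip_width: -0.0
```

```bash
python3 -c "
from h import *
st((.51,-.212,.135))"
```

```text
t 2.85 p [ 0.5102 -0.2123  0.1466] F [-0.1  -0.86 -0.28] w -0.0 ydeg 84.21 tilt [-0.0069  0.0001] q [ -34.8   27.2   82.4   -0.2   70.7 -118.9]
shift cm [0.01 0.03 1.16]
```

Now I'll press to about 1.5 mm above the latch level, then check the force.

Emit:
carry_out(rows=[{"tx":0,"ty":0,"tz":0.5,"yaw":0},{"tx":0,"ty":0,"tz":0.4,"yaw":0},{"tx":0,"ty":0,"tz":0.3,"yaw":0},{"tx":0,"ty":0,"tz":0.3,"yaw":0},{"tx":0,"ty":0,"tz":0.2,"yaw":0},{"tx":0,"ty":0,"tz":0.2,"yaw":0},{"tx":0,"ty":0,"tz":0,"yaw":0}])

```text
time_s: 3.55
position: [0.5111, -0.2129, 0.1293]
tool_rot: [[-0.995, 0.102, -0.002], [0.102, 0.995, -0.003], [0.002, -0.003, -1.0]]
ft_force: [-0.5, 0.7, 0.6]
grip_width: 0.0002
```

Emit:
carry_out(rows=[{"tx":0,"ty":0,"tz":0.2,"yaw":0},{"tx":0,"ty":0,"tz":0.2,"yaw":0},{"tx":0,"ty":0,"tz":0,"yaw":0}])

```text
time_s: 3.85
position: [0.511, -0.213, 0.1251]
tool_rot: [[-0.995, 0.102, -0.002], [0.102, 0.995, -0.003], [0.002, -0.003, -1.0]]
ft_force: [-1.0, 0.8, 1.2]
grip_width: 0.0002
```

Emit:
carry_out(rows=[{"tx":0,"ty":0,"tz":0.2,"yaw":0},{"tx":0,"ty":0,"tz":0,"yaw":0}])

```text
time_s: 4.05
position: [0.511, -0.2129, 0.1231]
tool_rot: [[-0.995, 0.102, -0.002], [0.102, 0.995, -0.003], [0.002, -0.003, -1.0]]
ft_force: [-0.8, -0.8, 3.5]
grip_width: -0.0003
```

```bash
python3 - <<'E'
from h import *
for i in range(3): st(); im=env.get_image('wrist')
im=env.get_image('scene')[150:270,180:340,::-1]
w=env.get_image('wrist')[120:320,200:450,::-1]
a=cv2.resize(im,None,fx=2.5,fy=2.5);b=cv2.resize(w,None,fx=1.5,fy=1.5)
cv2.imwrite('pics/s2.png',np.hstack([a,b]))
E
```

```text
t 4.05 p [ 0.511  -0.2129  0.1231] F [-0.77 -0.78  3.52] w -0.0003 ydeg 84.16 tilt [-0.0022 -0.0032] q [ -34.8   28.7   84.2   -0.2   67.1 -118.8]
t 4.1 p [ 0.511  -0.2129  0.1231] F [-1.65  1.37  3.42] w 0.0 ydeg 84.16 tilt [-0.0021 -0.0032] q [ -34.8   28.7   84.2   -0.2   67.1 -118.8]
t 4.15 p [ 0.5111 -0.2129  0.1231] F [0.06 0.53 3.24] w 0.0001 ydeg 84.16 tilt [-0.0021 -0.0032] q [ -34.8   28.7   84.2   -0.2   67.1 -118.8]
```

View pics/s2.png

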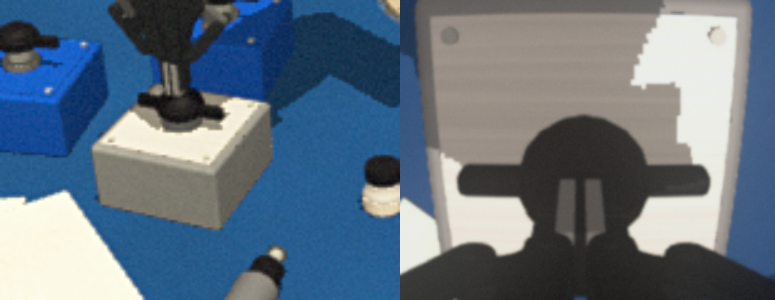

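The fingertips sit on the head's centre, the head is well down and the force is 3.4 N. I'll continue until the force climbs at the stop.

Emit:
carry_out(rows=[{"tx":0,"ty":0,"tz":0.1,"yaw":0},{"tx":0,"ty":0,"tz":0,"yaw":0}])

```text
time_s: 4.5
position: [0.5111, -0.213, 0.1232]
tool_rot: [[-0.995, 0.102, -0.001], [0.102, 0.995, -0.004], [0.001, -0.004, -1.0]]
ft_force: [-0.9, 0.7, 2.7]
grip_width: -0.0
```

Emit:
carry_out(rows=[{"tx":0,"ty":0,"tz":0.3,"yaw":0},{"tx":0,"ty":0,"tz":0.1,"yaw":0}])

```text
time_s: 4.7
position: [0.5112, -0.213, 0.123]
tool_rot: [[-0.995, 0.101, 0.001], [0.101, 0.995, -0.006], [-0.001, -0.006, -1.0]]
ft_force: [-4.4, 2.9, 8.1]
grip_width: 0.0002
```

At the stop: 8 N at z 0.123, which is exactly 12 mm in. I'll lift off and step aside.

Emit:
carry_out(rows=[{"tx":0,"ty":0,"tz":-1,"yaw":0},{"tx":0,"ty":0,"tz":-2,"yaw":0},{"tx":0,"ty":0,"tz":-1,"yaw":0},{"tx":1.5,"ty":2,"tz":0,"yaw":0},{"tx":1.3,"ty":2.2,"tz":0,"yaw":0},{"tx":0,"ty":0,"tz":0,"yaw":0},{"tx":0,"ty":0,"tz":0,"yaw":0}])

```text
time_s: 5.4
position: [0.4875, -0.1678, 0.1644]
tool_rot: [[-0.995, 0.102, 0.002], [0.102, 0.995, -0.007], [-0.003, -0.006, -1.0]]
ft_force: [0.5, -0.7, -0.3]
grip_width: 0.0003
```

```bash
python3 - <<'E'
from h import *
e=np.array([np.cos(EAR),np.sin(EAR)]);t=np.array([e[1],-e[0]])
g=C+.042*e-.027*t
st((*g,.105))
p=env.camera_params('wrist')
im=env.get_image('scene')[150:270,180:340,::-1]
w=env.get_image('wrist')[:,:,::-1]
for z in (.124,.115):
  print(z,[np.round(pix('wrist',np.array(P),p)) for P in [(*C,z),(*(C+.048*e),z-.01),(*(C-.048*e),z-.01)]],np.round(pix('scene',np.array((*C,z)))))
a=cv2.resize(im,None,fx=2.5,fy=2.5);b=cv2.resize(w,(480,300))
cv2.imwrite('pics/s3.png',np.hstack([a[:,:320],b]))
E
```

```text
t 5.4 p [ 0.4875 -0.1678  0.1644] F [ 0.45 -0.66 -0.32] w 0.0003 ydeg 84.14 tilt [ 0.0021 -0.0067] q [ -32.    22.5   87.2   -0.3   70.  -116.1]
shift cm [ 0.08 -0.06  5.94]
0.124 [array([255., 271.]), array([329., 263.]), array([193., 261.])] [251. 182.]
0.115 [array([258., 264.]), array([329., 257.]), array([197., 255.])] [251. 185.]
```

View pics/s3.png

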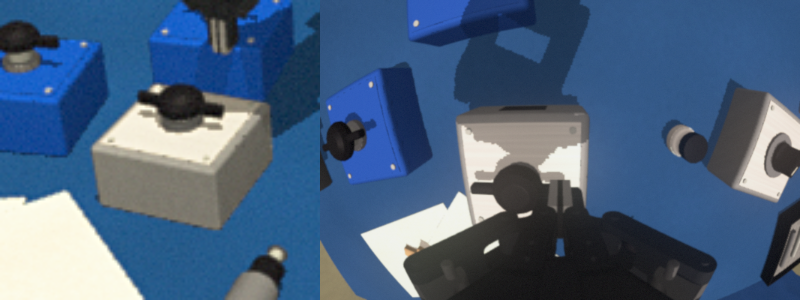

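Fingers are clear and in line with the ear. Next I'll check numerically that the head stayed down, comparing the scene camera with the first picture.

```bash
python3 - <<'E'
from h import *
A=cv2.imread('pics/scene0.png');B=env.get_image('scene')[:,:,::-1]
for n,I in(('out',A),('now',B)):
    c=I[170:215,225:280];m=(c.max(2)<50);r,k=np.nonzero(m[:, 17:37]);print(n,'top row',r.min()+170,'dark px',m.sum(), 'mean row',r.mean()+170)
E
```

```text
out top row 181 dark px 251 mean row 187.55
now top row 184 dark px 257 mean row 190.7871287128713
```

The head moved 3 px down, which is about 9 mm, so it is latched. Lowering beside the ear.

Emit:
carry_out(rows=[{"tx":0.1,"ty":0,"tz":2,"yaw":0},{"tx":0,"ty":0,"tz":2,"yaw":0},{"tx":0,"ty":0,"tz":1.4,"yaw":0},{"tx":0,"ty":0,"tz":0.6,"yaw":0},{"tx":0,"ty":0,"tz":0,"yaw":0},{"tx":0,"ty":0,"tz":0,"yaw":0}])

```text
time_s: 6.15
position: [0.4888, -0.1722, 0.1023]
tool_rot: [[-0.994, 0.106, 0.004], [0.106, 0.994, -0.008], [-0.005, -0.008, -1.0]]
ft_force: [0.3, -0.7, 0.5]
grip_width: -0.0001
```

```bash
python3 - <<'E'
from h import *
e=np.array([np.cos(EAR),np.sin(EAR)]);t=np.array([e[1],-e[0]])
st((*(C+.042*e-.016*t),.104))
E
```

```text
t 6.15 p [ 0.4888 -0.1722  0.1023] F [ 0.28 -0.72  0.51] w -0.0001 ydeg 83.94 tilt [ 0.004  -0.0082] q [ -32.4   27.2   91.6   -0.3   60.8 -116.2]
shift cm [-0.87  0.34 -0.17]
```

Emit:
carry_out(rows=[{"tx":-0.5,"ty":0.3,"tz":-0.1,"yaw":0},{"tx":-0.3,"ty":0,"tz":0,"yaw":0},{"tx":-0.35,"ty":0.12,"tz":0,"yaw":0.08},{"tx":-0.35,"ty":0.12,"tz":0,"yaw":0.08},{"tx":-0.35,"ty":0.12,"tz":0,"yaw":0.08},{"tx":-0.35,"ty":0.12,"tz":0,"yaw":0.08}])

```text
time_s: 6.75
position: [0.5127, -0.1682, 0.1055]
tool_rot: [[-0.906, 0.422, 0.002], [0.422, 0.906, -0.009], [-0.006, -0.007, -1.0]]
ft_force: [-1.9, 0.2, -0.9]
grip_width: -0.0001
```

```bash
cat >> h.py <<'E'
def rel():
    o=env.observe();R=np.array(o['tool_rot']);d=np.array(o['position'])[:2]-C
    print('rel C in tool axes mm',(R[:2,:2].T@d*1000).round(1),'r',round(np.hypot(*d)*1000,1),'yaw done',round(EAR-np.arctan2(R[1,1],R[0,1]),3))
E
python3 - <<'E'
from h import *
st();rel()
w=env.get_image('wrist')[:,:,::-1];cv2.imwrite('pics/w4.png',w)
E
```

```text
t 6.75 p [ 0.5127 -0.1682  0.1055] F [-1.91  0.18 -0.89] w -0.0001 ydeg 65.01 tilt [ 0.0024 -0.0091] q [-30.6  28.7  87.9  -0.4  63.  -95.4]
rel C in tool axes mm [16.5 41.8] r 44.9 yaw done 0.347
```

View pics/w4.png

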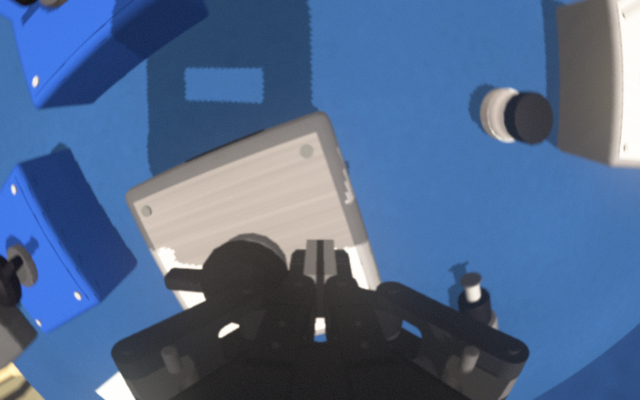

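The ear at (185,282) has turned along with the tool relative to the box, and the force is about 2 N. Carrying on to about 0.65 rad.

Emit:
carry_out(rows=[{"tx":-0.35,"ty":0.14,"tz":0.1,"yaw":0.08},{"tx":-0.35,"ty":0.14,"tz":0,"yaw":0.08},{"tx":-0.35,"ty":0.14,"tz":0,"yaw":0.08},{"tx":-0.25,"ty":0.1,"tz":0,"yaw":0.06},{"tx":0,"ty":0,"tz":0,"yaw":0}])

```text
time_s: 7.3
position: [0.5281, -0.1701, 0.1066]
tool_rot: [[-0.737, 0.676, 0.004], [0.676, 0.737, -0.01], [-0.01, -0.005, -1.0]]
ft_force: [-1.3, 0.4, 1.4]
grip_width: -0.0003
```

```bash
python3 - <<'E'
from h import *
st();rel()
w=env.get_image('wrist')[:,:,::-1];s=env.get_image('scene')[150:270,180:340,::-1]
cv2.imwrite('pics/w5.png',np.hstack([cv2.resize(s,None,fx=2.5,fy=2.5)[:,:320],cv2.resize(w,(480,300))]))
E
```

```text
t 7.3 p [ 0.5281 -0.1701  0.1066] F [-1.29  0.36  1.45] w -0.0003 ydeg 47.44 tilt [ 0.004 -0.01 ] q [-29.9  29.8  85.4  -0.4  64.2 -77.2]
rel C in tool axes mm [15.7 43.8] r 46.6 yaw done 0.654
```

View pics/w5.png

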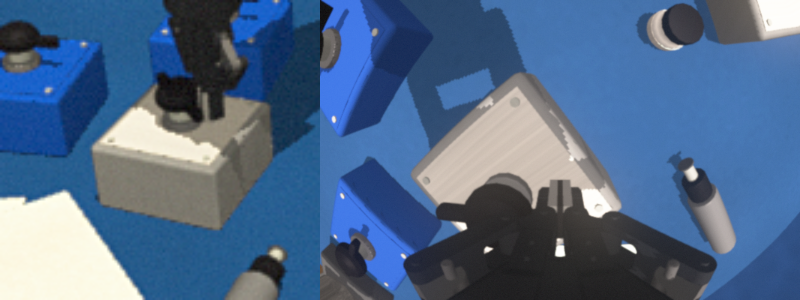

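The head seems to have sprung up, as the collar is visible at scene crop (185,125). I'll give it a slight extra twist for certainty (end stop is at 1.0), then retreat along the arc.

Emit:
carry_out(rows=[{"tx":-0.3,"ty":0.08,"tz":0.1,"yaw":0.07},{"tx":0,"ty":0,"tz":0,"yaw":0},{"tx":0.5,"ty":-0.2,"tz":0,"yaw":-0.12},{"tx":0.5,"ty":-0.2,"tz":0,"yaw":-0.12},{"tx":0.5,"ty":-0.2,"tz":0,"yaw":-0.12},{"tx":0.5,"ty":-0.2,"tz":0,"yaw":-0.12},{"tx":0.5,"ty":-0.2,"tz":0,"yaw":-0.12},{"tx":0.6,"ty":-0.2,"tz":0,"yaw":-0.12},{"tx":0.6,"ty":0,"tz":0,"yaw":0},{"tx":0.6,"ty":0,"tz":0,"yaw":0}])

```text
time_s: 8.4
position: [0.4843, -0.1673, 0.1062]
tool_rot: [[-0.999, 0.038, 0.006], [0.038, 0.999, -0.012], [-0.007, -0.012, -1.0]]
ft_force: [-0.5, -0.2, -0.1]
grip_width: 0.0001
```

```bash
python3 -c "
from h import *
st();rel()"
```

```text
t 8.4 p [ 0.4843 -0.1673  0.1062] F [-0.49 -0.18 -0.06] w 0.0001 ydeg 87.81 tilt [ 0.0064 -0.0123] q [ -32.1   26.3   92.4   -0.5   60.6 -119.7]
rel C in tool axes mm [27.4 44.7] r 52.4 yaw done -0.051
```

Clear of the ear with no force. Lifting and moving away.

Emit:
carry_out(rows=[{"tx":0,"ty":0,"tz":-3,"yaw":0},{"tx":0,"ty":0,"tz":-4,"yaw":0},{"tx":0,"ty":0,"tz":-4,"yaw":0},{"tx":3,"ty":3,"tz":-1,"yaw":0},{"tx":3,"ty":3,"tz":0,"yaw":0},{"tx":2,"ty":3,"tz":0,"yaw":0},{"tx":0,"ty":0,"tz":0,"yaw":0},{"tx":0,"ty":0,"tz":0,"yaw":0}])

```text
time_s: 9.2
position: [0.4034, -0.0698, 0.2299]
tool_rot: [[-0.999, 0.054, 0.01], [0.053, 0.998, -0.014], [-0.011, -0.013, -1.0]]
ft_force: [-0.2, -0.9, -0.7]
grip_width: -0.0
```

```bash
python3 - <<'E'
from h import *
st()
A=cv2.imread('pics/scene0.png');B=env.get_image('scene')[:,:,::-1]
for n,I in(('out',A),('now',B)):
    c=I[170:215,225:280];m=(c.max(2)<50);r,k=np.nonzero(m[:, 17:37]);print(n,'top row',r.min()+170,'dark px',m.sum(),'mean row',r.mean()+170)
T=env.get_image('top')[:,:,::-1];T0=cv2.imread('pics/top0.png')
d=cv2.absdiff(T,T0).max(2)
for n,(u,v) in dict(dial=(250,203),jar=(309,213),tool=(340,135),off=(165,226),stop=(397,209)).items(): print(n,(d[v-25:v+25,u-25:u+25]>60).sum())
x=lambda I:cv2.resize(I[150:270,180:340],None,fx=2.4,fy=2.4)
cv2.imwrite('pics/s6.png',np.vstack([np.hstack([x(A),x(B)]),cv2.resize(T,(768,480))[60:360]]))
E
```

```text
t 9.2 p [ 0.4034 -0.0698  0.2299] F [-0.18 -0.87 -0.71] w -0.0 ydeg 86.93 tilt [ 0.0101 -0.0138] q [ -26.2    7.9   96.2   -0.5   75.  -113. ]
out top row 181 dark px 251 mean row 187.55
now top row 181 dark px 254 mean row 187.57999999999998
dial 0
jar 680
tool 0
off 0
stop 46
```

View pics/s6.png

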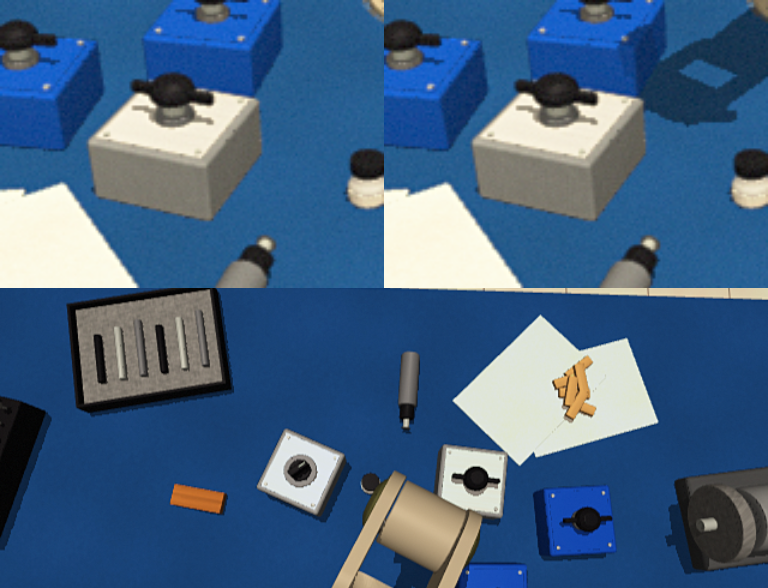

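The button is out and back round (scene pictures match before and after), and the dial, tool and offcut are unchanged. The jar differs only because the arm covers it in the top view; it is in the same place in the scene view. Handing in.

```bash
python3 -c "
from rig import env
print(env.close_job())"
```

```text
the job is handed in; nothing more can be done
None
```

The stop button test went through as asked and the job is handed in, at about 9 s on the robot's clock.

- **Press:** I pressed the grey box's stop button with shut fingertips to its inner stop. The TCP was at z 0.123, 12 mm in, with the force climbing to about 8 N.
- **Latch check:** I then took the fingers right off. The scene camera showed the head staying about 9 mm down by itself (3 px lower).
- **Twist:** I pushed the +y ear sideways along an arc, clockwise, to about 0.7 rad at about 2 N. The head sprang up, and I backed the fingers off with the ear and lifted clear.

**Last checks:**
- The head is back at its original height and orientation: top row 181 in both pictures, mean row 187.55 before and 187.58 after.
- The dial, rotary tool and offcut showed no change in the top view.
- The top-view comparison flagged the jar (680 changed pixels), because the arm was covering it. In the scene view it stands where it was, judged by eye.
- The robot was touching nothing when I handed in.

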